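# Clear greasy valve parts with sprung tongs

## Robot

A 6-joint arm with a two-finger parallel gripper is mounted at the origin on the work surface. World frame = base frame: x ahead of the robot, y to its left, z up, the work surface at z = 0. Lengths are in m, angles in rad, forces in N, time in s.
With the tool pointing down it reaches from about 0.25 to 0.725 m from the base axis. Payload 4 kg.
Tool frame: the origin (TCP) lies on the front face of the gripper's body, between the roots of the fingers; the fingertips stand 73 mm ahead of it and the grasp point (between the pads) lies 54 mm ahead of it; z points along the fingers, y is the line along which they close (so a half turn about z gives the same grasp; the last joint's range is limited). The gripper opens to 85 mm and grips with 20 to 120 N. Pads are 22 mm wide; open, the fingers measure 114 mm over their backs; the gripper's body (76 mm by 85 mm) begins 54 mm behind the grasp point. The pads swing forward as they close: fully open they stand 13 mm farther back than shut.
Start: joints at [-1.304, 0.241, 0.005, 1.335, 0, 1.571], TCP at [0.132, -0.482, 0.304] pointing down, gripper open.
Joint ranges: [-2.72, 2.72], [-1.05, 1.87], [-1.09, 1.28], [-1.99, 2.15], [-1.42, 1.44], [-3.14, 3.14]. Speed limits (rad/s): [2.79, 2.79, 3.14, 3.14, 3.14, 3.14].

## Interface

Orientations are given as a unit quaternion [x, y, z, w].
In Python, from workcell import bot gives the robot as it stands. The module is installed in compiled form; this text tells all that it offers.
- The arm moves only by the tool step_arm, never from a script. Its argument "rows" is a list of rows, each a list of 2 entries, a list of its own where there are three numbers: the shift along the tool's x, y, z in mm, then the turn about the tool's z in degrees. A call has 1 to 12 rows; each row is the pose to reach, as a shift and turn from the pose commanded when the call began, along the tool's axes at that moment; what a row does not reach only later rows make up. A row lasts 1/8 s, in which the tool goes at most 62.5 mm and 10.7 degrees, less where a joint would pass 70% of its speed; a pose out of reach is approached as far as the arm can. A call with a gripper value outside its range is refused whole. "claw" is the gripper's target within -1 to 1 (shut at 1, half-way at 0, fully open at -1), set as the call begins (left out, the last holds). The fingers move at their own pace and stop on an object; the grip force is fixed at half the most. Time passes only in rows, so rows that repeat a pose let the fingers close. It gives the time, the measured TCP pose, the force, the opening and the grip force at its end, in the units of the state.
- bot.get_obs(): the state, without advancing time (a new reading comes with each control period).
- bot.camera(name): name is "scene" or "side" or "wrist"; returns (picture, depth): 384x512x3 uint8, red, green, blue; 384x512 float32, m along the optical axis (not along the pixel's ray), 0 where there is no reading.
- bot.camera_params(name): a dict with "fx", "fy", "cx", "cy" (pixels), "pose" (4x4, takes a point from camera to world coordinates). Camera axes: x right, y up, looking along -z (the intrinsics and any distortion apply to the point x, -y, -z); pixel columns grow to the right and rows downward; lengths in m; the calibration is good to about 2 mm. A picture is of the moment at which its call begins: read the wrist's pose just before it. camera_params takes no time and is no camera call; for the wrist camera it gives the pose at the moment of the call.
- bot.job_done(): hands the job in; it is judged then, once.
Trained networks look in the newest picture that a camera, given by its name, has taken for a name from the list of things; names that differ only in an ending like _2 or _b are one class to them, and where a whole thing is asked for, a point or a joint stands for the part that bears it (a point fixed in the world has none). Each returns a list of dicts, best first, with "score" (0 to 1); they miss things now and then, are a little off and sometimes report something else, mostly with a low value. They report only what shows in the picture. A call takes as long as a camera call.
- bot.trace(target, camera): "pixels" (384x512 bool, what is visible of it) and "uv" ([column, row] in pixels, amid what is visible of it).
The state is a dict: "clock": time; "joint_pos": joint angles; "joint_vel": joint speeds; "tau": joint torques, N m; "eef_pos": TCP position; "tool_rot": TCP orientation; "ft_force": force on the tool from outside, world axes, zero at the start; "ft_torque": the same for the moment, N m; "grip_width": finger opening in m; "grasp_force": force on a finger pad.
Only numpy, scipy, OpenCV 4.12 (cv2) and the standard library are available. Lean on these libraries where they do the work, as an engineer would, in place of code of your own. Each camera call takes 0.05 s, during which the arm holds its last target. There are 200 camera calls.

## Task

The parts on the grey mat are greasy, so handle them only with the sprung tongs, never with the gripper's own fingers: draw the tongs from their holster and drop every black plunger with red ends into the cardboard scrap carton and every bright flap paddle into the black washing crate. When the last part is in, slide the tongs fully down into their holster again and let go of them. Leave the bottle, the screwdriver and the green ring where they are.

Things in the scene. Friction and masses are not known exactly. Their poses are not given: they have to be found in the camera images.
- tongs: Sprung steel tongs with orange grips, standing tips down in the holster; 118 mm tall, 160 g, arms 20 mm wide along x. z runs up from the tips to the bow. Seen along x, an upside-down U: fixed straight arm on the -y side (inner face y = -23, outer y = -29 mm), sprung arm on the +y side, hinged in the bow at y = +9, z = 113 mm. Origin: level with the tips, midway between the grips.
- tongs_grip (a point): Midway between the orange grips, 83 mm above the tongs' origin, 35 mm below the bow's top; axes as the tongs. Pinch here from above across y: left free the grips are 56 mm apart outside (flat on the fixed arm, a roll of 9 mm radius on the sprung one), spring about 12 N. Kept at 54 mm the tongs are held with the tips open: gap from y = -23 to about +27 mm.
- tongs_tips (a point): At the tongs' origin; axes as the tongs. Bring it over a part's origin, tongs' x along the part's x, tips about 5 mm above the bench, and squeeze the grips to some 45 to 48 mm with about 40 N (the spring takes 17 N of it): the rubber tips, 20 mm wide and 25 mm high, shut on a part 22 to 28 mm thick. Opening the grips to 54 mm lets it drop.
- tongs_jaw (a joint): angle of the sprung arm (rad): 0 wide open (60 mm between the tips), growing as it is squeezed; about 0.28 on a plunger, 0.34 on a paddle's stem, 0.52 shut on nothing.
- holster: fixed: steel base 60 x 130 x 6 mm with a close-fitting blue upright pocket, walls 4 mm, top at 50 mm, inside x = -13 to +13 and y = -33 to +52 mm, floor at z = 6 mm. Origin: underside of the base, below the tongs' origin; with the tongs home their origin is 6 mm above it and the axes are parallel. The tongs fit only that way round, not turned by half a turn.
- carton: brown cardboard scrap carton, fixed, open-topped, 160 x 160 x 80 mm high outside, walls and floor 5 mm thick. Origin: centre of its underside; x, y along its walls. Its flaps are folded outwards.
- crate: black lattice-sided washing crate, fixed, open-topped, 160 x 160 x 80 mm high outside, walls and floor 5 mm thick. Origin: centre of its underside; x, y along its walls.
- plunger1: greasy valve plunger, scrap: black cylinder 28 mm in diameter lying along its x axis, a red square flange (32 x 32 x 8 mm) at each end, 76 mm long over all, 60 mm bare between the flanges; its axis is 16 mm above the surface it lies on; about 70 g. Origin: under the middle, at the underside, z up at the start. May be absent.
- plunger2: greasy valve plunger, scrap: black cylinder 28 mm in diameter lying along its x axis, a red square flange (32 x 32 x 8 mm) at each end, 76 mm long over all, 60 mm bare between the flanges; its axis is 16 mm above the surface it lies on; about 70 g. Origin: under the middle, at the underside, z up at the start. May be absent.
- plunger3: greasy valve plunger, scrap: black cylinder 28 mm in diameter lying along its x axis, a red square flange (32 x 32 x 8 mm) at each end, 76 mm long over all, 60 mm bare between the flanges; its axis is 16 mm above the surface it lies on; about 70 g. Origin: under the middle, at the underside, z up at the start. May be absent.
- plunger4: greasy valve plunger, scrap: black cylinder 28 mm in diameter lying along its x axis, a red square flange (32 x 32 x 8 mm) at each end, 76 mm long over all, 60 mm bare between the flanges; its axis is 16 mm above the surface it lies on; about 70 g. Origin: under the middle, at the underside, z up at the start. May be absent.
- paddle1: greasy flap paddle, to be washed: bright aluminium, lying flat, 85 mm long along x: round stem 22 mm in diameter from x = -33 to +12 mm (axis 11 mm above the surface), then a plate 40 long, 44 wide, 7 mm thick to x = +52 mm; about 70 g. Origin: on the underside beneath the stem near the centre of mass: grip it there, across y. z up at the start. May be absent.
- paddle2: greasy flap paddle, to be washed: bright aluminium, lying flat, 85 mm long along x: round stem 22 mm in diameter from x = -33 to +12 mm (axis 11 mm above the surface), then a plate 40 long, 44 wide, 7 mm thick to x = +52 mm; about 70 g. Origin: on the underside beneath the stem near the centre of mass: grip it there, across y. z up at the start. May be absent.
- paddle3: greasy flap paddle, to be washed: bright aluminium, lying flat, 85 mm long along x: round stem 22 mm in diameter from x = -33 to +12 mm (axis 11 mm above the surface), then a plate 40 long, 44 wide, 7 mm thick to x = +52 mm; about 70 g. Origin: on the underside beneath the stem near the centre of mass: grip it there, across y. z up at the start. May be absent.
- cleaner: bystander: blue bottle with a red cap, 52 mm in diameter, 140 mm tall; origin at the centre of its underside
- screwdriver: bystander: screwdriver lying on the bench beyond the mat; origin under its middle
- gasket: bystander: green ring, 60 mm in diameter, 10 mm thick, lying flat; origin at its centre, underside

How it is judged:
On the way, in this order (a step that is already met when the one before it is completed fails the run):
1. the tongs are drawn out of the holster (z of tongs in the frame of holster above 0.06 m), for 0.2 s.
2. every plunger present lies in the carton and every paddle present in the crate, while the tongs are still out (x of plunger1 in the frame of carton between -0.076 and 0.076 m and y of plunger1 in the frame of carton between -0.076 and 0.076 m and z of each of plunger1, plunger2, plunger3, plunger4 in the frame of carton below 0.08 m and x of plunger2 in the frame of carton between -0.076 and 0.076 m and y of plunger2 in the frame of carton between -0.076 and 0.076 m and x of plunger3 in the frame of carton between -0.076 and 0.076 m and y of plunger3 in the frame of carton between -0.076 and 0.076 m and x of plunger4 in the frame of carton between -0.076 and 0.076 m and y of plunger4 in the frame of carton between -0.076 and 0.076 m and x of paddle1 in the frame of crate between -0.076 and 0.076 m and y of paddle1 in the frame of crate between -0.076 and 0.076 m and z of each of paddle1, paddle2, paddle3 in the frame of crate below 0.08 m and x of paddle2 in the frame of crate between -0.076 and 0.076 m and y of paddle2 in the frame of crate between -0.076 and 0.076 m and x of paddle3 in the frame of crate between -0.076 and 0.076 m and y of paddle3 in the frame of crate between -0.076 and 0.076 m and linear speed of each of plunger1, plunger2, plunger3, plunger4, paddle1, paddle2, paddle3 below 0.05 m/s and z of tongs in the frame of holster above 0.03 m), for 0.3 s.
At the end, for the whole second after the job is handed in: Plungers present in the carton, paddles in the crate (origin inside the walls, below the 80 mm rim); tongs at rest, released, down in the holster: origin under 12 mm above its origin, within 8 mm along x, -10 to +16 mm along y, upright within 0.15 rad (x of plunger1 in the frame of carton between -0.076 and 0.076 m and y of plunger1 in the frame of carton between -0.076 and 0.076 m and z of each of plunger1, plunger2, plunger3, plunger4 in the frame of carton below 0.08 m and x of plunger2 in the frame of carton between -0.076 and 0.076 m and y of plunger2 in the frame of carton between -0.076 and 0.076 m and x of plunger3 in the frame of carton between -0.076 and 0.076 m and y of plunger3 in the frame of carton between -0.076 and 0.076 m and x of plunger4 in the frame of carton between -0.076 and 0.076 m and y of plunger4 in the frame of carton between -0.076 and 0.076 m and x of paddle1 in the frame of crate between -0.076 and 0.076 m and y of paddle1 in the frame of crate between -0.076 and 0.076 m and z of each of paddle1, paddle2, paddle3 in the frame of crate below 0.08 m and x of paddle2 in the frame of crate between -0.076 and 0.076 m and y of paddle2 in the frame of crate between -0.076 and 0.076 m and x of paddle3 in the frame of crate between -0.076 and 0.076 m and y of paddle3 in the frame of crate between -0.076 and 0.076 m and x of tongs in the frame of holster between -0.008 and 0.008 m and y of tongs in the frame of holster between -0.01 and 0.016 m and z of tongs in the frame of holster below 0.012 m and angle between tongs's own z axis and vertical below 0.15 rad and linear speed of tongs below 0.03 m/s); the robot touches nothing.
It fails at once if a gripper finger presses on a greasy part (contact force between the fingers and plunger1 above 1 N or contact force between the fingers and plunger2 above 1 N or contact force between the fingers and plunger3 above 1 N or contact force between the fingers and plunger4 above 1 N or contact force between the fingers and paddle1 above 1 N or contact force between the fingers and paddle2 above 1 N or contact force between the fingers and paddle3 above 1 N).
It fails at once if a bystander is moved more than 3 cm (distance of any of cleaner, screwdriver, gasket from where it was at the start of the episode above 0.03 m).
Of plunger1, plunger2, plunger3, plunger4, paddle1, paddle2, paddle3 only 4 to 6 are there at a start; the rules pass over those that are not, and their reading is None.
At some moment in a run one of plunger1, plunger2, plunger3, plunger4, paddle1, paddle2, paddle3 may be knocked a few centimetres aside while the robot is not near it.
It also fails if it takes over 210 s, if anything falls off the work surface, if the arm or the gripper's body presses on something with over 40 N, if the wrist force passes 120 N, or if a joint passes its speed limit or range.

## Working session

There is one attempt and no reset: what is moved stays moved. The work goes in short steps, Python scripts to look and compute and a tool call to move; the robot and the scene stay as the last step left them, time stands still between calls to the robot, and variables do not carry over. Pictures are saved under pics/ and viewed, at most 14 in all, crops included, and the job is handed in when it is done.

Besides the shell and the picture viewer there is one more tool, called after ">>>" as name(argument=value, ...), one argument or row to a line, values as JSON. step_arm: Moves the arm, as the interface text tells. Its arguments: {"type":"object","properties":{"rows":{"type":"array"},"claw":{"type":"number"}},"required":["rows"]}

```bash
mkdir -p pics; cat > h.py <<'E'
import numpy as np, cv2
from workcell import bot
from scipy.spatial.transform import Rotation as R
def cloud(name, depth, P):
    v,u=np.mgrid[0:384,0:512]
    X=np.stack([(u-P['cx'])/P['fx']*depth,-(v-P['cy'])/P['fy']*depth,-depth,np.ones_like(depth)],-1)
    return (X@np.array(P['pose']).T)[...,:3]
def shot(name,fn=None):
    P=bot.camera_params(name); im,d=bot.camera(name)
    if fn: cv2.imwrite('pics/'+fn,im[...,::-1])
    return im,d,cloud(name,d,P)
E
python3 - <<'E'
from h import *
o=bot.get_obs();print({k:np.round(v,3) for k,v in o.items()})
for n in ['scene','side']:
    P=bot.camera_params(n);print({k:np.round(v,2) if k!='x' else 0 for k,v in P.items()})
    im,d,c=shot(n,n+'.png')
    for t in ['tongs','holster','carton','crate','plunger1','paddle1','cleaner','screwdriver','gasket']:
        for r in bot.trace(t,n):
            m=r['pixels']&(d>0)
            if m.sum()<5: continue
            p=c[m]; print(n,t,round(r['score'],2),np.round(r['uv']),m.sum(),np.round(np.median(p,0),3),np.round(np.percentile(p,3,0),3),np.round(np.percentile(p,97,0),3))
E
```

```text
{'clock': np.float64(0.0), 'joint_pos': array([-1.304,  0.241,  0.004,  1.335,  0.   ,  1.571]), 'joint_vel': array([-0.   ,  0.001, -0.   ,  0.   , -0.001, -0.   ]), 'tau': array([ 2.0000e-03, -3.7232e+01,  2.5241e+01,  1.7000e-02,  0.0000e+00,
        0.0000e+00]), 'eef_pos': array([ 0.132, -0.482,  0.303]), 'tool_rot': array([ 0.991,  0.133, -0.   , -0.001]), 'ft_force': array([ 0.151,  0.265, -0.436]), 'ft_torque': array([-0.053,  0.003,  0.001]), 'grasp_force': np.float64(0.0), 'grip_width': np.float64(0.086)}
{'fx': np.float64(355.43), 'fy': np.float64(355.43), 'cx': np.float64(257.83), 'cy': np.float64(195.42), 'pose': array([[ 0.62, -0.66,  0.44,  0.99],
       [ 0.79,  0.5 , -0.36, -0.35],
       [ 0.02,  0.57,  0.82,  0.87],
       [ 0.  ,  0.  ,  0.  ,  1.  ]])}
scene tongs 0.17 [310. 118.] 3009 [0.421 0.343 0.041] [0.347 0.246 0.003] [0.514 0.414 0.081]
scene holster 0.69 [188. 278.] 1173 [ 0.635 -0.269  0.009] [ 0.599 -0.325  0.002] [ 0.663 -0.206  0.051]
scene carton 0.95 [117. 233.] 5705 [ 0.413 -0.353  0.05 ] [ 0.348 -0.446  0.003] [ 0.529 -0.252  0.082]
scene carton 
[... 2103 characters left out ...]
36]
side plunger1 0.58 [291. 248.] 327 [0.497 0.126 0.03 ] [0.463 0.109 0.014] [0.534 0.135 0.036]
side paddle1 0.54 [299. 182.] 284 [ 0.509 -0.131  0.012] [ 0.469 -0.167  0.003] [ 0.542 -0.103  0.025]
side cleaner 0.84 [234. 298.] 728 [0.601 0.31  0.093] [0.581 0.288 0.014] [0.626 0.322 0.143]
side cleaner 0.61 [267. 130.] 252 [ 0.625 -0.257  0.092] [ 0.612 -0.298  0.032] [ 0.644 -0.24   0.128]
side screwdriver 0.89 [184. 221.] 265 [0.802 0.081 0.026] [0.753 0.069 0.014] [0.844 0.092 0.031]
side gasket 0.65 [219. 182.] 204 [ 0.75  -0.1    0.011] [ 0.729 -0.129  0.001] [ 0.78  -0.073  0.016]
side gasket 0.52 [266. 124.] 293 [ 0.626 -0.26   0.085] [ 0.612 -0.407  0.003] [ 0.661 -0.24   0.128]
```

View pics/scene.png

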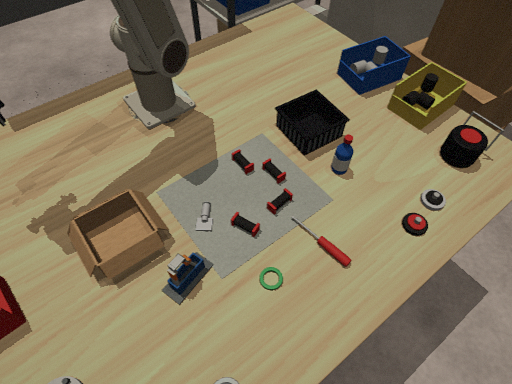

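View pics/side.png

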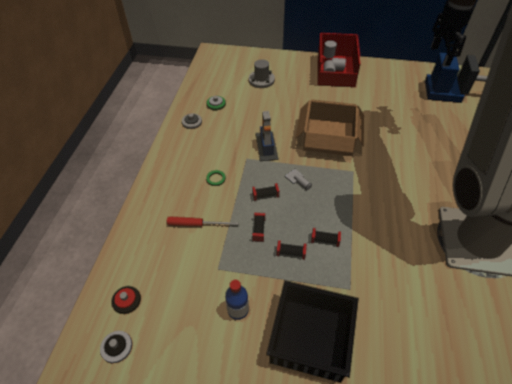

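Four plungers show in the scene picture at (243,161), (274,171), (280,201) and (245,224). The paddle is at (204,216) and the tongs in their holster at (186,272). The side picture agrees. Next I'll get a wrist view of the holster.

```bash
cat >> h.py <<'E'
def pose():
    o=bot.get_obs(); M=R.from_quat(o['tool_rot']).as_matrix(); return np.array(o['eef_pos']),M
def rel(x,y,z,yaw=None):
    p,M=pose(); s=1000*M.T@(np.array([x,y,z])-p); y0=np.degrees(np.arctan2(M[1,0],M[0,0]))
    t=0 if yaw is None else -((yaw-y0+180)%360-180)
    return np.round(s,1),round(t,1),'yaw0',round(y0,1)
E
python3 - <<'E'
from h import *
P=bot.camera_params('wrist');p,M=pose()
print(np.round(M.T@(np.array(P['pose'])[:3,3]-p),3),np.round(M.T@np.array(P['pose'])[:3,:3],2),P['fx'])
print(rel(0.57,-0.26,0.33,0))
E
```

```text
[ 0.073 -0.001 -0.071] [[ 0.    0.96  0.29]
 [ 1.   -0.    0.  ]
 [ 0.    0.29 -0.96]] 273.4919720807417
(array([481.3, -98.9, -26.1]), np.float64(15.3), 'yaw0', np.float64(15.3))
```

>>> step_arm(
  rows=[
    [[510, -106, -20], 15],
    [[510, -106, -20], 15],
    [[510, -106, -20], 15],
    [[510, -106, -20], 15],
    [[510, -106, -20], 15],
    [[510, -106, -20], 15],
    [[510, -106, -20], 15],
    [[510, -106, -20], 15],
    [[510, -106, -20], 15],
    [[510, -106, -20], 15],
    [[510, -106, -20], 15],
    [[510, -106, -20], 15],
  ],
)

```text
clock: 2.5
eef_pos: [0.5948, -0.2465, 0.3242]
tool_rot: [1.0, 0.002, -0.0, 0.0]
ft_force: [0.2, -0.2, -0.0]
grip_width: 0.0853
grasp_force: 0.0
```

```bash
python3 - <<'E'
from h import *
im,d,c=shot('wrist','w1.png');print(pose()[0])
np.savez('w1.npz',im=im,c=c,d=d)
for t in ['tongs','holster','tongs_grip']:
    for r in bot.trace(t,'wrist'):
        m=r['pixels']&(d>0);p=c[m];print(t,r['score'],r['uv'],m.sum(),np.round(np.percentile(p,3,0),3),np.round(np.percentile(p,97,0),3))
def rect(n,sel):
    q=c[sel][:,:2]; (cx,w,a)=cv2.minAreaRect((q*1000).astype(np.float32)); print(n,len(q),np.round(cx,1),np.round(w,1),round(a,1))
z=c[...,2]; near=(np.hypot(c[...,0]-.63,c[...,1]+.26)<.12)&(d>0)
for lo,hi in [(.003,.009),(.045,.054),(.055,.085),(.07,.1),(.108,.13)]: rect((lo,hi),near&(z>lo)&(z<hi))
E
```

```text
[ 0.59482944 -0.24655562  0.32436911]
tongs 0.96 [285.6, 151.2] 1456 [ 0.609 -0.298  0.014] [ 0.642 -0.234  0.126]
holster 0.58 [270.7, 137.0] 2750 [ 0.587 -0.325  0.005] [ 0.662 -0.202  0.052]
holster 0.21 [132.2, 163.3] 1366 [ 0.562 -0.087  0.01 ] [ 0.632 -0.041  0.034]
tongs_grip 0.72 [284.6, 154.4] 1454 [ 0.608 -0.298  0.018] [ 0.643 -0.233  0.126]
(0.003, 0.009) 2083 [ 634.7 -251.3] [219.4 233. ] 45.0
(0.045, 0.054) 731 [ 579.6 -276.8] [126.1  93.1] 16.5
(0.055, 0.085) 516 [ 576.5 -283.9] [123.9  60.6] 15.7
(0.07, 0.1) 275 [ 576.9 -284. ] [125.6  55.7] 13.3
(0.108, 0.13) 832 [ 627.4 -277.4] [22.2 41.8] 15.2
```

View pics/w1.png

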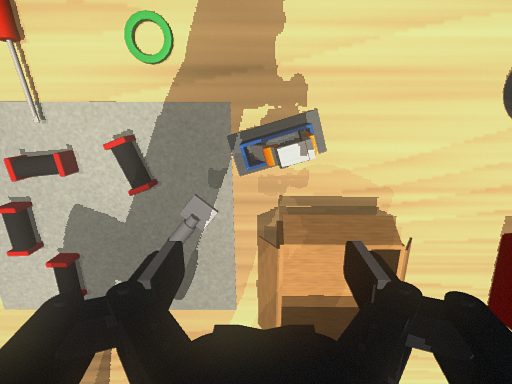

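The wrist picture shows the pocket at (280,145). Its empty half is on the left (+y) and the bow is on the right, so tongs yaw is about +15°. Now the exact frame.

```bash
python3 - <<'E'
from h import *
f=np.load('w1.npz');im,c,d=f['im'],f['c'],f['d'];z=c[...,2]
hsv=cv2.cvtColor(im,cv2.COLOR_RGB2HSV)
v,u=np.mgrid[0:384,0:512]
reg=(v<190)&(u>225)&(u<330)&(d>0)&(v>100)
def rect(n,sel):
    q=(c[sel][:,:2]*1000).astype(np.float32); (cx,w,a)=cv2.minAreaRect(q); print(n,len(q),np.round(cx,1),np.round(w,1),round(a,1))
    return q
a=np.radians(15.2);X=np.array([np.cos(a),np.sin(a)]);Y=np.array([-np.sin(a),np.cos(a)])
def ext(n,q):
    print('  ',n,'x',np.round(np.percentile(q@X,[2,98]),1),'y',np.round(np.percentile(q@Y,[2,98]),1))
b=(hsv[...,0]>95)&(hsv[...,0]<130)&(hsv[...,1]>100)
for n,s in [('pocket top',reg&b&(z>.044)&(z<.056)),('base',reg&(z>.003)&(z<.010)&(im.astype(int).sum(-1)<330)),('bow',reg&(z>.108)),('orange',reg&(hsv[...,0]<22)&(hsv[...,1]>170)&(z>.06)&(z<.105))]:
    ext(n,rect(n,s))
o=np.array([625,-262])
print(o@X,o@Y,z[reg].max())
E
```

```text
pocket top 310 [ 623.8 -263.7] [33.7 92.5] 16.5
   pocket top x [515.5 549.7] y [-463.4 -372.2]
base 1223 [ 624.1 -262.8] [ 59.  128.8] 16.7
   base x [504.1 562.8] y [-463.  -354.6]
bow 832 [ 627.4 -277.4] [22.2 41.8] 15.2
   bow x [523.2 543.4] y [-449.1 -412.4]
orange 171 [ 626.9 -272.9] [19.7 55.3] 17.2
   orange x [523.1 544. ] y [-453.8 -400.4]
534.441744241288 -416.702558202286 0.1265842885127597
```

```bash
python3 - <<'E'
from h import *
print(rel(.6266,-.2723,.24,16.5)); print(rel(.6266,-.2723,.140,16.5))
E
```

```text
(array([31.3, 26.1, 84.4]), np.float64(-16.3), 'yaw0', np.float64(0.2))
(array([ 31.3,  26.1, 184.4]), np.float64(-16.3), 'yaw0', np.float64(0.2))
```

>>> step_arm(
  rows=[
    [[31.3, 26.1, 84], -10],
    [[31.3, 26.1, 84], -16.3],
    [[31.3, 26.1, 84], -16.3],
    [[31.3, 26.1, 120], -16.3],
    [[31.3, 26.1, 150], -16.3],
    [[31.3, 26.1, 170], -16.3],
    [[31.3, 26.1, 184], -16.3],
    [[31.3, 26.1, 184], -16.3],
    [[31.3, 26.1, 184], -16.3],
  ],
)

```text
clock: 3.82
eef_pos: [0.628, -0.2718, 0.1417]
tool_rot: [0.99, 0.144, 0.001, 0.001]
ft_force: [0.1, 0.1, 0.2]
grip_width: 0.0852
grasp_force: 0.0
```

>>> step_arm(
  rows=[
    [[0, 0, 0], 0],
    [[0, 0, 0], 0],
    [[0, 0, 0], 0],
    [[0, 0, 0], 0],
    [[0, 0, 0], 0],
    [[0, 0, 0], 0],
    [[0, 0, 0], 0],
  ],
  claw=-0.3,
)

```text
clock: 4.7
eef_pos: [0.6279, -0.272, 0.1411]
tool_rot: [0.99, 0.144, 0.001, 0.001]
ft_force: [-0.8, -0.7, 5.4]
grip_width: 0.0556
grasp_force: 12.5
```

>>> step_arm(
  rows=[
    [[0, 0, 0], 0],
    [[0, 0, 0], 0],
    [[0, 0, 0], 0],
    [[0, 0, -15], 0],
    [[0, 0, -30], 0],
    [[0, 0, -60], 0],
    [[0, 0, -100], 0],
    [[0, 0, -130], 0],
    [[0, 0, -150], 0],
    [[0, 0, -150], 0],
    [[0, 0, -150], 0],
  ],
  claw=-0.26,
)

```text
clock: 6.08
eef_pos: [0.6269, -0.2714, 0.2889]
tool_rot: [0.99, 0.144, -0.001, -0.0]
ft_force: [0.6, -1.1, -1.1]
grip_width: 0.0541
grasp_force: 13.8
```

```bash
python3 - <<'E'
from h import *
im,d,c=shot('wrist','w2.png');p,M=pose();print(p)
hsv=cv2.cvtColor(im,cv2.COLOR_RGB2HSV)
im2,d2,c2=shot('side')
for n,dd,cc in [('wrist',d,c),('side',d2,c2)]:
    for r in bot.trace('tongs',n):
        m=r['pixels']&(dd>0)&(np.linalg.norm(cc-p,axis=-1)<.25);q=(cc[m]-p)@M; print(n,r['score'],m.sum(),np.round(np.percentile(q,[1,50,99],axis=0),3).tolist())
E
```

```text
[ 0.62674473 -0.27129567  0.28829709]
wrist 0.86 8023 [[-0.01, -0.036, 0.015], [0.006, 0.001, 0.022], [0.009, 0.025, 0.125]]
side 0.59 155 [[-0.009, -0.04, 0.045], [0.003, -0.031, 0.1], [0.01, 0.029, 0.13]]Traceback (most recent call last):
  File "<stdin>", line 7, in <module>
    return _quantile_unchecked(
        a, q, axis, out, overwrite_input, method, keepdims, weights)
    return _ureduce(a,
                    func=_quantile_ureduce_func,
    ...<5 lines>...
                    overwrite_input=overwrite_input,
                    method=method)
    r = func(a, **kwargs)
    result = _quantile(arr,
                       quantiles=q,
    ...<2 lines>...
                       out=out,
                       weights=wgt)
    slices_having_nans = np.isnan(arr[-1, ...])
                                  ~~~^^^^^^^^^
IndexError: index -1 is out of bounds for axis 0 with size 0
```

View pics/w2.png

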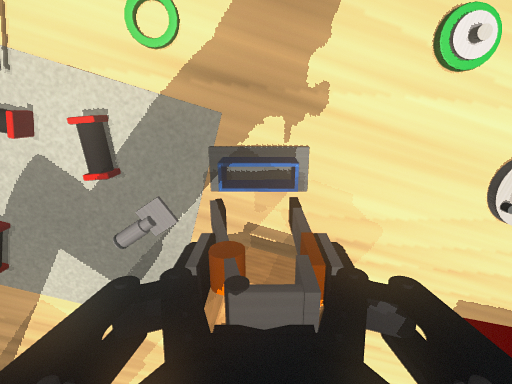

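The tongs are held with tips open. Bow top is about 15 mm ahead of the TCP, which puts the tips about 134 mm ahead. Next are the part poses.

```bash
cat >> h.py <<'E'
def parts(cams=('scene','side'),names=('plunger1','paddle1')):
    out=[]
    for n in cams:
        im,d,c=shot(n)
        for t in names:
            for r in bot.trace(t,n):
                m=r['pixels']&(d>0)&(c[...,2]>.004)&(c[...,2]<.04)
                m=cv2.erode(m.astype(np.uint8),np.ones((2,2)))>0
                if r['score']<.45 or m.sum()<40: continue
                q=c[m]; q=q[np.linalg.norm(q[:,:2]-np.median(q[:,:2],0),axis=1)<.07]
                if t[:2]=='pl': q=q[q[:,2]>.012]
                (cx,cy),(w,h),a=cv2.minAreaRect((q[:,:2]*1000).astype(np.float32))
                if h>w: a-=90; w,h=h,w
                a=(a+90)%180-90
                o=''
                if t[:2]=='pa':   # plate end: low part; find stem pts high
                    D=np.array([np.cos(np.radians(a)),np.sin(np.radians(a))]);s=(q[:,:2]*1000-[cx,cy])@D
                    if np.median(s[q[:,2]>.014])>0: D=-D; s=-s
                    # part x range -33..52 -> rect centre at +9.5
                    L=np.percentile(s,[1,99]); cx,cy=np.array([cx,cy])+D*(L.mean()-9.5); o='plate dir %s'%np.round(D,2)
                print(n,t,round(r['score'],2),'uv',np.round(r['uv']),'c',round(cx),round(cy),'size',round(w),round(h),'yaw',round(a),o)
E
python3 -c "
from h import *
parts(('scene','side','wrist'))"
```

```text
scene plunger1 0.73 uv [240. 160.] c 415 66 size 73 32 yaw -1 
scene plunger1 0.71 uv [281. 200.] c 599 61 size 74 27 yaw -85 
scene plunger1 0.58 uv [246. 225.] c 599 -62 size 72 30 yaw 21 
scene plunger1 0.58 uv [272. 170.] c 502 118 size 72 31 yaw 3 
scene paddle1 0.79 uv [205. 221.] c 499 -128 size 85 41 yaw -40 plate dir [ 0.77 -0.64]
side plunger1 0.72 uv [292. 251.] c 498 122 size 73 28 yaw 1 
side plunger1 0.69 uv [266. 191.] c 594 -57 size 76 24 yaw 22 
side plunger1 0.67 uv [256. 227.] c 594 61 size 80 27 yaw -85 
side plunger1 0.54 uv [325. 239.] c 411 69 size 74 28 yaw -1 
wrist plunger1 0.96 uv [ 18. 124.] c 597 37 size 31 26 yaw 3 
wrist plunger1 0.82 uv [ 97. 145.] c 594 -62 size 75 31 yaw 21 
wrist plunger1 0.77 uv [  0. 243.] c 411 52 size 76 5 yaw 1 
wrist paddle1 0.69 uv [148. 222.] c 495 -128 size 84 42 yaw -40 plate dir [ 0.77 -0.64]
```

```bash
python3 - <<'E'
from h import *
for n in ['scene','side']:
    im,d,c=shot(n)
    for t in ['carton','crate']:
        r=bot.trace(t,n)[0]; m=r['pixels']&(d>0)
        for lo,hi in [(.002,.009),(.074,.084)]:
            q=c[m&(c[...,2]>lo)&(c[...,2]<hi)]
            q=q[(q[:,0]>.3)&(q[:,0]<.55)]
            if len(q)>10:
                R_=cv2.minAreaRect((q[:,:2]*1000).astype(np.float32));print(n,t,lo,len(q),np.round(R_[0]),np.round(R_[1]),round(R_[2],1))
        print(c[m][:,2].max())
print(rel(.596,-.060,.25,21),rel(.596,-.06,.139,21))
E
```

```text
scene carton 0.002 1489 [ 427. -357.] [134. 161.] 87.7
scene carton 0.074 787 [ 429. -360.] [154. 177.] 88.0
0.3256109008522867
scene crate 0.002 645 [433. 370.] [239. 160.] 84.2
scene crate 0.074 644 [428. 333.] [177. 174.] 85.1
0.0853051236267176
side carton 0.002 552 [ 423. -403.] [279. 230.] 89.9
side carton 0.074 620 [ 426. -341.] [185. 182.] 89.4
0.08841510129658525
side crate 0.002 3230 [423. 310.] [207. 189.] 84.7
side crate 0.074 1627 [428. 332.] [175. 172.] 84.9
0.08648407521879087
(array([  30.4, -211.7,   39.9]), np.float64(-4.4), 'yaw0', np.float64(16.6)) (array([  30.4, -211.7,  150.9]), np.float64(-4.4), 'yaw0', np.float64(16.6))
```

>>> step_arm(
  rows=[
    [[30, -212, 40], -4.4],
    [[30, -212, 40], -4.4],
    [[30, -212, 40], -4.4],
    [[30, -212, 40], -4.4],
    [[30, -212, 70], -4.4],
    [[30, -212, 100], -4.4],
    [[30, -212, 130], -4.4],
    [[30, -212, 150], -4.4],
    [[30, -212, 150], -4.4],
    [[30, -212, 150], -4.4],
  ],
)

```text
clock: 8.28
eef_pos: [0.5962, -0.0599, 0.1409]
tool_rot: [0.983, 0.182, 0.001, 0.0]
ft_force: [0.2, -0.3, -1.6]
grip_width: 0.0541
grasp_force: 13.8
```

>>> step_arm(
  rows=[
    [[0, 0, 0], 0],
    [[0, 0, 0], 0],
    [[0, 0, 0], 0],
    [[0, 0, 0], 0],
    [[0, 0, 0], 0],
    [[0, 0, 0], 0],
    [[0, 0, 0], 0],
  ],
  claw=0.0,
)

```text
clock: 9.15
eef_pos: [0.5964, -0.0599, 0.1413]
tool_rot: [0.983, 0.182, 0.001, 0.0]
ft_force: [-0.1, -0.2, 5.9]
grip_width: 0.0471
grasp_force: 61.9
```

```bash
python3 - <<'E'
from h import *
print(rel(.428,-.382,.28,0),rel(.428,-.382,.18,0),rel(.596,-.06,.28))
E
```

```text
(array([-272.2,  240.6, -139.1]), np.float64(21.0), 'yaw0', np.float64(21.0)) (array([-272.5,  240.5,  -39.1]), np.float64(21.0), 'yaw0', np.float64(21.0)) (array([-1.000e-01,  1.000e-01, -1.387e+02]), 0, 'yaw0', np.float64(21.0))
```

>>> step_arm(
  rows=[
    [[0, 0, -30], 0],
    [[0, 0, -80], 0],
    [[0, 0, -130], 0],
    [[-30, 25, -139], 5],
    [[-75, 66, -139], 10],
    [[-120, 106, -139], 15],
    [[-165, 146, -139], 21],
    [[-210, 186, -139], 21],
    [[-250, 220, -139], 21],
    [[-272, 240, -139], 21],
    [[-272, 240, -139], 21],
  ],
)

```text
clock: 10.52
eef_pos: [0.4257, -0.383, 0.2777]
tool_rot: [1.0, -0.002, -0.001, -0.001]
ft_force: [0.3, -0.3, -2.7]
grip_width: 0.0471
grasp_force: 62.1
```

>>> step_arm(
  rows=[
    [[0, 0, 40], 0],
    [[0, 0, 80], 0],
    [[0, 0, 100], 0],
    [[0, 0, 100], 0],
    [[0, 0, 100], 0],
  ],
)

```text
clock: 11.15
eef_pos: [0.4282, -0.381, 0.1797]
tool_rot: [1.0, 0.0, 0.0, 0.0]
ft_force: [0.1, 0.1, -2.0]
grip_width: 0.047
grasp_force: 62.4
```

>>> step_arm(
  rows=[
    [[0, 0, 0], 0],
    [[0, 0, 0], 0],
    [[0, 0, 0], 0],
    [[0, 0, 0], 0],
    [[0, 0, 0], 0],
    [[0, 0, 0], 0],
  ],
  claw=-0.26,
)

```text
clock: 11.9
eef_pos: [0.4274, -0.3813, 0.1788]
tool_rot: [1.0, -0.0, -0.0, -0.0]
ft_force: [-0.3, -0.3, -1.6]
grip_width: 0.0534
grasp_force: 13.8
```

>>> step_arm(
  rows=[
    [[0, 0, -40], 0],
    [[0, 0, -80], 0],
    [[0, 0, -100], 0],
    [[0, 0, -100], 0],
  ],
)

```text
clock: 12.4
eef_pos: [0.4282, -0.382, 0.2809]
tool_rot: [1.0, -0.0, 0.002, 0.002]
ft_force: [-0.4, -0.1, -1.2]
grip_width: 0.0539
grasp_force: 13.9
```

```bash
python3 - <<'E'
from h import *
parts(('scene','side'))
p,M=pose()
im,d,c=shot('side','s2.png')
print(rel(.413,.067,.28,-1))
E
```

```text
scene plunger1 0.78 uv [277. 200.] c 599 61 size 74 26 yaw -84 
scene plunger1 0.65 uv [342. 155.] c 618 282 size 47 18 yaw 38 
scene plunger1 0.59 uv [241. 160.] c 416 64 size 73 31 yaw 1 
scene plunger1 0.57 uv [108. 240.] c 430 -377 size 73 28 yaw 0 
scene plunger1 0.5 uv [273. 171.] c 502 116 size 73 28 yaw -3 
scene paddle1 0.7 uv [204. 220.] c 500 -127 size 82 39 yaw -41 plate dir [ 0.75 -0.66]
side plunger1 0.78 uv [325. 238.] c 411 69 size 73 26 yaw -1 
side plunger1 0.77 uv [294. 252.] c 498 123 size 72 30 yaw 3 
side plunger1 0.69 uv [329. 126.] c 426 -368 size 71 26 yaw 8 
side plunger1 0.64 uv [258. 225.] c 593 65 size 74 27 yaw -85 
side paddle1 0.62 uv [300. 178.] c 494 -126 size 86 45 yaw -40 plate dir [ 0.77 -0.64]
(array([ -14.2, -448. ,   -1.7]), np.float64(1.0), 'yaw0', np.float64(-0.0))
```

View pics/s2.png

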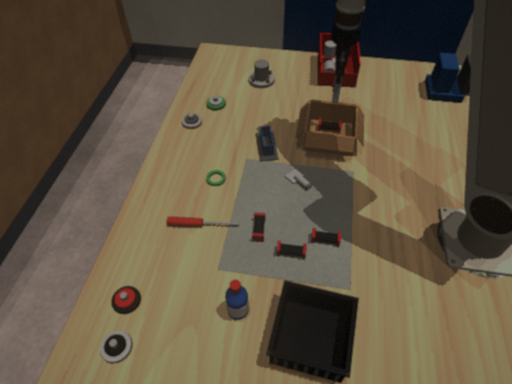

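The first plunger lies in the carton at (328,126), and nothing else has moved. Next is the plunger at (413,67).

>>> step_arm(
  rows=[
    [[-14, -60, 0], 1],
    [[-14, -120, 0], 1],
    [[-14, -180, 0], 1],
    [[-14, -240, 0], 1],
    [[-14, -300, 0], 1],
    [[-14, -360, 0], 1],
    [[-14, -420, 0], 1],
    [[-14, -449, 20], 1],
    [[-14, -449, 60], 1],
    [[-14, -449, 100], 1],
    [[-14, -449, 130], 1],
    [[-14, -449, 140], 1],
  ],
)

```text
clock: 14.25
eef_pos: [0.418, 0.0229, 0.1417]
tool_rot: [1.0, 0.017, 0.003, -0.02]
ft_force: [-9.0, -4.2, 63.2]
grip_width: 0.0541
grasp_force: 16.1
```

>>> step_arm(
  rows=[
    [[0, 0, 0], 0],
    [[0, 0, 0], 0],
  ],
)

```text
clock: 14.5
eef_pos: [0.4186, 0.0222, 0.142]
tool_rot: [1.0, 0.017, 0.004, -0.019]
ft_force: [-0.3, 0.1, 16.9]
grip_width: 0.0539
grasp_force: 8.4
```

>>> step_arm(
  rows=[
    [[0, 0, -20], 0],
    [[0, 0, -60], 0],
    [[0, 0, -100], 0],
    [[0, 0, -140], 0],
    [[0, 0, -140], 0],
    [[0, 0, -140], 0],
  ],
)

```text
clock: 15.25
eef_pos: [0.4149, 0.0167, 0.2779]
tool_rot: [1.0, 0.017, -0.001, -0.017]
ft_force: [-0.4, -0.4, -2.2]
grip_width: 0.0541
grasp_force: 13.5
```

```bash
python3 - <<'E'
from h import *
parts(('side',))
p,M=pose(); print(p,M.round(3).tolist())
im,d,c=shot('wrist','w3.png')
for r in bot.trace('tongs','wrist')[:1]:
    m=r['pixels']&(d>0)&(np.linalg.norm(c-p,axis=-1)<.25);q=(c[m]-p)@M; print(r['score'],m.sum(),np.round(np.percentile(q,[1,50,99],axis=0),3).tolist())
np.savez('w3.npz',q=(c-p)@M,im=im)
f=np.load('w1.npz')
E
```

```text
side plunger1 0.86 uv [326. 238.] c 411 72 size 74 29 yaw 1 
side plunger1 0.67 uv [293. 250.] c 498 122 size 72 27 yaw 1 
side plunger1 0.57 uv [324. 124.] c 451 -370 size 31 20 yaw 5 
side plunger1 0.53 uv [257. 227.] c 595 65 size 74 29 yaw -83 
side paddle1 0.71 uv [298. 180.] c 493 -129 size 84 43 yaw -32 plate dir [ 0.85 -0.53]
[0.41450158 0.01667694 0.27717869] [[0.999, 0.033, -0.006], [0.033, -0.999, 0.035], [-0.004, -0.035, -0.999]]
0.98 7482 [[-0.012, -0.036, 0.01], [0.005, 0.001, 0.029], [0.008, 0.026, 0.121]]
```

View pics/w3.png

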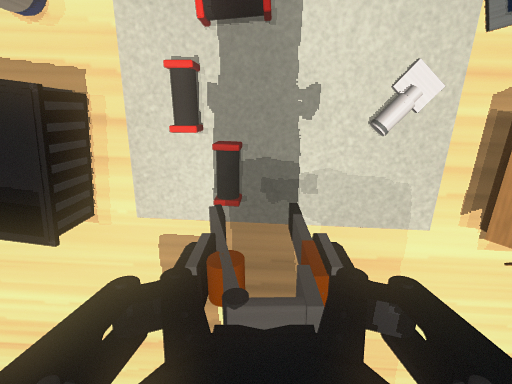

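```bash
cat >> h.py <<'E'
def tongstilt():
    p,M=pose(); im,d,c=shot('wrist'); q=(c-p)@M
    v,u=np.mgrid[0:384,0:512]
    for n,s in [('bowtop',(v>302)&(v<322)&(u>255)&(u<305)),('fixtip',(v>205)&(v<262)&(u>288)&(u<302)),]:
        w=q[s&(d>0)]; w=w[w[:,2]<.15]; A=np.c_[w[:,:2],np.ones(len(w))]; 
        print(n,len(w),np.round(np.percentile(w,[2,50,98],axis=0),3).tolist(), np.round(np.linalg.lstsq(A,w[:,2],rcond=None)[0],3))
    r=bot.trace('tongs','wrist')[0]; m=r['pixels']&(d>0)
    # front edge x of arm vs depth z
    w=q[m&(np.abs(q[...,1]-.026)<.006)&(q[...,2]>.02)&(q[...,2]<.14)]
    for a in np.arange(.02,.14,.02):
        t=w[(w[:,2]>a)&(w[:,2]<a+.02)]
        if len(t)>5: print('arm z',round(a,2),len(t),np.round(np.percentile(t[:,0],[50,95]),4),np.round(np.median(t[:,1]),4))
E
python3 - <<'E'
from h import *
tongstilt(); print(bot.get_obs()['joint_pos'])
E
```

```text
bowtop 928 [[-0.0, -0.003, 0.01], [0.004, 0.005, 0.011], [0.007, 0.014, 0.013]] [0.108 0.017 0.011]
fixtip 572 [[-0.014, 0.018, 0.063], [0.001, 0.019, 0.093], [0.006, 0.024, 0.123]] [0.1   0.752 0.078]
arm z 0.02 464 [0.0057 0.007 ] 0.0238
arm z 0.04 240 [0.0064 0.0069] 0.023
arm z 0.06 143 [0.0057 0.0063] 0.0228
arm z 0.08 95 [0.0054 0.0058] 0.0225
arm z 0.1 72 [0.0054 0.0058] 0.0225
arm z 0.12 25 [0.0053 0.0056] 0.0224
[ 0.02073303  0.08993675 -0.24692253  1.23689983  0.03502852  3.12881182]
```

Joint 6 hit its limit: q6 = q1 + π − yaw, so the commanded yaw has to stay above q1. The tongs are still upright but slid up 4 mm, so the tips are now about 129 mm ahead. I'll turn half round for this plunger.

>>> step_arm(
  rows=[
    [[0, 0, 0], -10],
    [[0, 0, 0], -20],
    [[0, 0, 0], -30],
    [[0, 0, 0], -40],
    [[0, 0, 0], -50],
    [[0, 0, 0], -60],
    [[0, 0, 0], -70],
    [[0, 0, 0], -80],
    [[0, 0, 0], -90],
    [[0, 0, 0], -90],
  ],
)

```text
clock: 16.85
eef_pos: [0.4153, 0.0167, 0.2785]
tool_rot: [0.696, 0.718, 0.012, -0.013]
ft_force: [0.0, -0.7, -2.1]
grip_width: 0.0538
grasp_force: 13.5
```

```bash
python3 - <<'E'
from h import *
print(pose()[1].round(3).tolist(),bot.get_obs()['joint_pos'].round(3)); print(rel(.412,.069,.25,180))
E
```

```text
[[-0.031, 1.0, -0.003], [0.999, 0.031, 0.035], [0.035, -0.002, -0.999]] [ 0.021  0.089 -0.246  1.237  0.035  1.56 ]
(array([51.4, -1.7, 30.3]), np.float64(-88.2), 'yaw0', np.float64(91.8))
```

The 2° tilt stays in the commanded orientation. It is harmless, so I'll steer by the tip point and include it.

```bash
cat >> h.py <<'E'
L=.129
def tip(x,y,z,yaw=None):
    p,M=pose(); t=np.array([x,y,z])-L*M[:,2]; return rel(*t,yaw)
E
python3 - <<'E'
from h import *
print(tip(.412,.069,.12,180),tip(.412,.069,.006,180))
E
```

```text
(array([46.8, -1.5, 31.3]), np.float64(-88.2), 'yaw0', np.float64(91.8)) (array([ 42.8,  -1.3, 145.2]), np.float64(-88.2), 'yaw0', np.float64(91.8))
```

>>> step_arm(
  rows=[
    [[47, -1.5, 30], -10],
    [[47, -1.5, 30], -20],
    [[47, -1.5, 30], -30],
    [[47, -1.5, 30], -40],
    [[47, -1.5, 30], -50],
    [[47, -1.5, 30], -60],
    [[47, -1.5, 30], -70],
    [[47, -1.5, 30], -80],
    [[47, -1.5, 30], -88],
    [[47, -1.5, 30], -88],
    [[46, -1.5, 60], -88],
  ],
)

```text
clock: 18.23
eef_pos: [0.4142, 0.0649, 0.222]
tool_rot: [0.003, 1.0, 0.018, 0.002]
ft_force: [0.1, 0.1, -2.4]
grip_width: 0.054
grasp_force: 13.5
```

```bash
python3 - <<'E'
from h import *
print(tip(.412,.069,.006,180))
parts(('side',),('plunger1',))
E
```

```text
(array([ 3. , -3.7, 87. ]), np.float64(-0.3), 'yaw0', np.float64(179.7))
side plunger1 0.8 uv [294. 251.] c 499 123 size 72 30 yaw 5 
side plunger1 0.61 uv [325. 240.] c 411 75 size 74 26 yaw 3 
side plunger1 0.54 uv [258. 225.] c 594 65 size 72 27 yaw -84
```

>>> step_arm(
  rows=[
    [[3, -2.5, 30], 0],
    [[3, -2.5, 60], 0],
    [[3, -2.5, 80], 0],
    [[3, -2.5, 87], 0],
    [[3, -2.5, 87], 0],
    [[3, -2.5, 87], 0],
  ],
)

```text
clock: 19.08
eef_pos: [0.4099, 0.0653, 0.1344]
tool_rot: [0.001, 1.0, 0.018, -0.0]
ft_force: [1.2, 0.0, -1.6]
grip_width: 0.0537
grasp_force: 13.5
```

>>> step_arm(
  rows=[
    [[0, 0, 0], 0],
    [[0, 0, 0], 0],
    [[0, 0, 0], 0],
    [[0, 0, 0], 0],
    [[0, 0, 0], 0],
    [[0, 0, 0], 0],
    [[0, 0, 0], 0],
  ],
  claw=0.0,
)

```text
clock: 19.95
eef_pos: [0.41, 0.0653, 0.1343]
tool_rot: [0.001, 1.0, 0.018, 0.0]
ft_force: [-0.5, -0.9, 6.0]
grip_width: 0.047
grasp_force: 60.8
```

```bash
python3 - <<'E'
from h import *
print(tip(.412,.069,.145,180),tip(.428,-.32,.15,180),tip(.428,-.32,.05,180))
E
```

```text
(array([  -2. ,    4.1, -139.6]), np.float64(-0.1), 'yaw0', np.float64(179.9)) (array([ -18.7, -384.5, -158.2]), np.float64(-0.1), 'yaw0', np.float64(179.9)) (array([ -18.6, -388. ,  -58.3]), np.float64(-0.1), 'yaw0', np.float64(179.9))
```

>>> step_arm(
  rows=[
    [[0, 4, -40], 0],
    [[0, 4, -90], 0],
    [[0, 4, -140], 0],
    [[-4, -40, -158], 0],
    [[-8, -90, -158], 0],
    [[-10, -140, -158], 0],
    [[-12, -190, -158], 0],
    [[-14, -240, -158], 0],
    [[-16, -290, -158], 0],
    [[-18, -340, -158], 0],
    [[-18, -384, -158], 0],
    [[-18, -384, -158], 0],
  ],
)

```text
clock: 21.45
eef_pos: [0.4261, -0.3266, 0.2762]
tool_rot: [0.003, 1.0, 0.018, -0.002]
ft_force: [-0.0, 0.4, -2.2]
grip_width: 0.0469
grasp_force: 62.6
```

>>> step_arm(
  rows=[
    [[0, 0, 40], 0],
    [[0, 0, 80], 0],
    [[0, 0, 97], 0],
    [[0, 0, 97], 0],
    [[0, 0, 97], 0],
  ],
)

```text
clock: 22.08
eef_pos: [0.4271, -0.3205, 0.1817]
tool_rot: [0.0, 1.0, 0.017, -0.001]
ft_force: [0.7, -0.3, -1.5]
grip_width: 0.0468
grasp_force: 62.4
```

>>> step_arm(
  rows=[
    [[0, 0, 0], 0],
    [[0, 0, 0], 0],
    [[0, 0, 0], 0],
    [[0, 0, 0], 0],
    [[0, 0, 0], 0],
    [[0, 0, 0], 0],
  ],
  claw=-0.26,
)

```text
clock: 22.82
eef_pos: [0.4266, -0.3207, 0.1809]
tool_rot: [0.001, 1.0, 0.018, -0.001]
ft_force: [0.2, 0.0, -1.7]
grip_width: 0.0537
grasp_force: 13.4
```

>>> step_arm(
  rows=[
    [[0, 0, -40], 0],
    [[0, 0, -80], 0],
    [[0, 0, -100], 0],
    [[0, 0, -100], 0],
  ],
)

```text
clock: 23.32
eef_pos: [0.4276, -0.3248, 0.2826]
tool_rot: [0.001, 1.0, 0.016, 0.001]
ft_force: [0.4, -0.9, -1.9]
grip_width: 0.0542
grasp_force: 13.5
```

```bash
python3 - <<'E'
from h import *
parts(('scene','side'))
tongstilt()
print(tip(.5,.12,.14,182)); print(tip(.5,.12,.006,182))
E
```

```text
scene plunger1 0.78 uv [276. 203.] c 599 60 size 74 26 yaw -83 
scene plunger1 0.73 uv [274. 171.] c 502 119 size 72 31 yaw 2 
scene plunger1 0.69 uv [128. 229.] c 432 -323 size 73 28 yaw -2 
scene plunger1 0.52 uv [109. 244.] c 431 -377 size 72 28 yaw 1 
scene paddle1 0.66 uv [211. 217.] c 500 -98 size 81 40 yaw -41 plate dir [ 0.76 -0.65]
side plunger1 0.65 uv [327. 124.] c 428 -370 size 70 20 yaw 1 
side plunger1 0.6 uv [258. 225.] c 593 64 size 75 25 yaw -83 
side plunger1 0.6 uv [289. 249.] c 499 122 size 71 29 yaw 2 
side paddle1 0.8 uv [299. 188.] c 495 -95 size 81 43 yaw -38 plate dir [ 0.79 -0.62]
bowtop 931 [[0.002, -0.002, 0.01], [0.006, 0.007, 0.011], [0.009, 0.015, 0.013]] [0.111 0.008 0.01 ]
fixtip 556 [[-0.012, 0.021, 0.064], [0.002, 0.021, 0.094], [0.008, 0.026, 0.127]] [-0.094  1.678  0.057]
arm z 0.02 552 [0.0078 0.0087] 0.0246
arm z 0.04 332 [0.0081 0.0086] 0.0234
arm z 0.06 300 [0.0072 0.0081] 0.0218
arm z 0.08 221 [0.0066 0.0077] 0.0214
arm z 0.1 181 [0.006  0.0076] 0.0211
arm z 0.12 48 [0.007  0.0075] 0.0215
(array([-73.3, 438.7,  26.6]), np.float64(-2.1), 'yaw0', np.float64(179.9))
(array([-73.7, 433.9, 160.5]), np.float64(-2.1), 'yaw0', np.float64(179.9))
```

Two plungers are in the carton. The paddle was knocked to (497,−97). Next is the plunger at (500,121).

>>> step_arm(
  rows=[
    [[-10, 45, 10], 0],
    [[-20, 95, 26], 0],
    [[-30, 145, 26], 0],
    [[-40, 195, 26], -2],
    [[-50, 245, 26], -2],
    [[-55, 295, 26], -2],
    [[-60, 345, 26], -2],
    [[-65, 395, 26], -2],
    [[-73, 438, 26], -2],
    [[-73, 438, 26], -2],
    [[-73, 438, 26], -2],
  ],
)

```text
clock: 25.1
eef_pos: [0.5001, 0.1142, 0.2696]
tool_rot: [-0.017, 1.0, 0.017, -0.001]
ft_force: [0.1, -0.0, -1.8]
grip_width: 0.0538
grasp_force: 13.4
```

```bash
python3 - <<'E'
from h import *
print(tip(.5,.121,.006,182))
E
```

```text
(array([ -0.6,  -2.3, 134.6]), np.float64(-0.1), 'yaw0', np.float64(-178.1))
```

>>> step_arm(
  rows=[
    [[0, -2, 45], 0],
    [[0, -2, 90], 0],
    [[0, -2, 115], 0],
    [[0, -2, 130], 0],
    [[0, -2, 134], 0],
    [[0, -2, 134], 0],
  ],
)

```text
clock: 25.85
eef_pos: [0.5008, 0.1168, 0.1367]
tool_rot: [-0.016, 1.0, 0.018, -0.0]
ft_force: [-0.1, 0.5, -1.0]
grip_width: 0.0538
grasp_force: 13.5
```

>>> step_arm(
  rows=[
    [[0, 0, 0], 0],
    [[0, 0, 0], 0],
    [[0, 0, 0], 0],
    [[0, 0, 0], 0],
    [[0, 0, 0], 0],
    [[0, 0, 0], 0],
    [[0, 0, 0], 0],
  ],
  claw=0.0,
)

```text
clock: 26.72
eef_pos: [0.5011, 0.1172, 0.1371]
tool_rot: [-0.017, 1.0, 0.018, 0.0]
ft_force: [0.5, -0.9, 5.7]
grip_width: 0.0468
grasp_force: 61.5
```

```bash
python3 - <<'E'
from h import *
print(tip(.5,.12,.145,182),tip(.428,-.35,.15,180),tip(.428,-.35,.08,180))
E
```

```text
(array([   1. ,    3.2, -136.8]), np.float64(-0.1), 'yaw0', np.float64(-178.1)) (array([  88.6, -463.7, -158.4]), np.float64(1.9), 'yaw0', np.float64(-178.1)) (array([  88.7, -466.2,  -88.5]), np.float64(1.9), 'yaw0', np.float64(-178.1))
```

>>> step_arm(
  rows=[
    [[0, 3, -45], 0],
    [[0, 3, -90], 0],
    [[0, 0, -140], 0],
    [[10, -50, -158], 0],
    [[20, -100, -158], 2],
    [[30, -150, -158], 2],
    [[40, -200, -158], 2],
    [[50, -250, -158], 2],
    [[60, -300, -158], 2],
    [[70, -350, -158], 2],
    [[80, -400, -158], 2],
    [[88, -440, -158], 2],
  ],
)

```text
clock: 28.22
eef_pos: [0.4264, -0.3324, 0.2775]
tool_rot: [0.001, 1.0, 0.018, -0.002]
ft_force: [0.4, 0.0, -1.9]
grip_width: 0.0467
grasp_force: 62.3
```

```bash
python3 - <<'E'
from h import *
print(tip(.428,-.35,.15,180),tip(.428,-.35,.062,180))
E
```

```text
(array([ -2.1, -22.3,  -2.3]), np.float64(-0.1), 'yaw0', np.float64(179.9)) (array([ -2.4, -25.5,  85.7]), np.float64(-0.1), 'yaw0', np.float64(179.9))
```

>>> step_arm(
  rows=[
    [[-2, -22, 0], 0],
    [[-2, -25, 40], 0],
    [[-2, -25, 75], 0],
    [[-2, -25, 85], 0],
    [[-2, -25, 85], 0],
    [[-2, -25, 85], 0],
  ],
)

```text
clock: 28.98
eef_pos: [0.43, -0.3535, 0.1943]
tool_rot: [0.001, 1.0, 0.017, 0.0]
ft_force: [-0.2, -0.0, -2.7]
grip_width: 0.0469
grasp_force: 62.5
```

>>> step_arm(
  rows=[
    [[0, 0, 0], 0],
    [[0, 0, 0], 0],
    [[0, 0, 0], 0],
    [[0, 0, 0], 0],
    [[0, 0, 0], 0],
    [[0, 0, 0], 0],
  ],
  claw=-0.26,
)

```text
clock: 29.72
eef_pos: [0.4291, -0.3529, 0.1927]
tool_rot: [0.001, 1.0, 0.018, -0.001]
ft_force: [0.2, 0.6, -1.3]
grip_width: 0.0536
grasp_force: 13.4
```

>>> step_arm(
  rows=[
    [[0, 0, -40], 0],
    [[0, 0, -80], 0],
    [[0, 0, -90], 0],
    [[0, 0, -90], 0],
  ],
)

```text
clock: 30.22
eef_pos: [0.4294, -0.3562, 0.2828]
tool_rot: [0.001, 1.0, 0.017, -0.001]
ft_force: [0.6, -0.5, -1.8]
grip_width: 0.054
grasp_force: 13.5
```

```bash
python3 - <<'E'
from h import *
parts(('scene','side'))
im,d,c=shot('scene','s3.png')
cv2.imwrite('pics/s3c.png',cv2.resize(im[120:300,40:340,::-1],None,fx=2,fy=2))
print(tip(.597,.062,.14,96))
E
```

```text
scene plunger1 0.69 uv [119. 220.] c 370 -345 size 139 47 yaw 89 
scene plunger1 0.66 uv [129. 231.] c 433 -322 size 73 29 yaw -3 
scene plunger1 0.63 uv [277. 202.] c 598 62 size 76 26 yaw -84 
scene plunger1 0.62 uv [109. 244.] c 432 -377 size 71 24 yaw 0 
scene paddle1 0.79 uv [212. 215.] c 501 -96 size 82 40 yaw -44 plate dir [ 0.72 -0.7 ]
side plunger1 0.65 uv [260. 227.] c 593 65 size 73 27 yaw -85 
side paddle1 0.84 uv [298. 187.] c 493 -96 size 79 38 yaw -34 plate dir [ 0.83 -0.56]
(array([-168. ,  412.6,   27. ]), np.float64(83.9), 'yaw0', np.float64(179.9))
```

View pics/s3c.png

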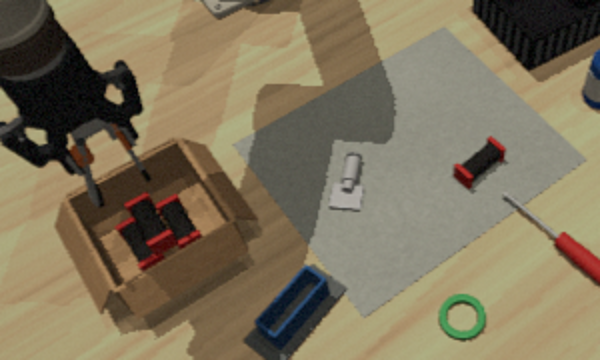

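Three plungers are in the carton, around (160,230) in the crop. Next is the last plunger, at (596,63) with yaw 95°.

>>> step_arm(
  rows=[
    [[-10, 45, 10], 10],
    [[-25, 90, 26], 20],
    [[-40, 135, 26], 30],
    [[-55, 180, 26], 40],
    [[-75, 225, 26], 50],
    [[-95, 270, 26], 60],
    [[-115, 310, 26], 70],
    [[-135, 345, 26], 80],
    [[-155, 380, 26], 84],
    [[-167, 412, 26], 84],
    [[-167, 412, 26], 84],
    [[-167, 412, 26], 84],
  ],
)

```text
clock: 32.08
eef_pos: [0.5965, 0.0561, 0.2702]
tool_rot: [0.67, 0.743, 0.012, -0.013]
ft_force: [0.3, 0.4, -1.5]
grip_width: 0.0538
grasp_force: 13.5
```

```bash
python3 - <<'E'
from h import *
print(tip(.596,.063,.006,95.5))
E
```

```text
(array([ -2.3,   0.2, 135.3]), np.float64(0.4), 'yaw0', np.float64(95.9))
```

>>> step_arm(
  rows=[
    [[-2, 0, 45], 0],
    [[-2, 0, 90], 0],
    [[-2, 0, 115], 0],
    [[-2, 0, 130], 0],
    [[-2, 0, 135], 0],
    [[-2, 0, 135], 0],
  ],
)

```text
clock: 32.83
eef_pos: [0.5972, 0.0587, 0.1365]
tool_rot: [0.67, 0.742, 0.013, -0.012]
ft_force: [0.5, 1.2, -1.3]
grip_width: 0.0537
grasp_force: 13.5
```

>>> step_arm(
  rows=[
    [[0, 0, 0], 0],
    [[0, 0, 0], 0],
    [[0, 0, 0], 0],
    [[0, 0, 0], 0],
    [[0, 0, 0], 0],
    [[0, 0, 0], 0],
    [[0, 0, 0], 0],
  ],
  claw=0.0,
)

```text
clock: 33.7
eef_pos: [0.5976, 0.0591, 0.137]
tool_rot: [0.67, 0.743, 0.013, -0.012]
ft_force: [-1.1, -0.4, 5.7]
grip_width: 0.0467
grasp_force: 61.2
```

```bash
python3 - <<'E'
from h import *
print(tip(.428,-.35,.16,95),tip(.428,-.35,.09,95))
E
```

```text
(array([-388.4, -210.7, -166.4]), np.float64(0.9), 'yaw0', np.float64(95.9)) (array([-390.9, -211. ,  -96.4]), np.float64(0.9), 'yaw0', np.float64(95.9))
```

```bash
python3 - <<'E'
from h import *
print(tip(.371,-.35,.16,91),tip(.371,-.35,.092,91))
E
```

```text
(array([-382.5, -267.4, -166.4]), np.float64(4.9), 'yaw0', np.float64(95.9)) (array([-384.9, -267.7,  -98.5]), np.float64(4.9), 'yaw0', np.float64(95.9))
```

>>> step_arm(
  rows=[
    [[0, 0, -45], 0],
    [[0, 0, -90], 0],
    [[-4, 0, -130], 0],
    [[-40, -22, -166], 2],
    [[-80, -48, -166], 4],
    [[-120, -76, -166], 5],
    [[-160, -103, -166], 5],
    [[-200, -130, -166], 5],
    [[-240, -157, -166], 5],
    [[-280, -190, -166], 5],
    [[-320, -220, -166], 5],
    [[-350, -245, -166], 5],
  ],
)

```text
clock: 35.2
eef_pos: [0.3879, -0.3211, 0.2881]
tool_rot: [0.702, 0.712, 0.012, -0.014]
ft_force: [1.0, 0.1, -1.8]
grip_width: 0.0467
grasp_force: 62.5
```

```bash
python3 - <<'E'
from h import *
print(tip(.371,-.35,.16,91),tip(.371,-.35,.092,91))
E
```

```text
(array([-33.2, -17. ,  -2. ]), np.float64(-0.2), 'yaw0', np.float64(90.8)) (array([-35.7, -16.8,  66. ]), np.float64(-0.2), 'yaw0', np.float64(90.8))
```

>>> step_arm(
  rows=[
    [[-34, -17, 0], 0],
    [[-34, -17, 0], 0],
    [[-35, -17, 35], 0],
    [[-35.5, -17, 60], 0],
    [[-35.5, -17, 66], 0],
    [[-35.5, -17, 66], 0],
    [[-35.5, -17, 66], 0],
  ],
)

```text
clock: 36.08
eef_pos: [0.3736, -0.3536, 0.2231]
tool_rot: [0.701, 0.713, 0.012, -0.012]
ft_force: [0.2, -1.0, -1.6]
grip_width: 0.0466
grasp_force: 62.5
```

>>> step_arm(
  rows=[
    [[0, 0, 0], 0],
    [[0, 0, 0], 0],
    [[0, 0, 0], 0],
    [[0, 0, 0], 0],
    [[0, 0, 0], 0],
    [[0, 0, 0], 0],
  ],
  claw=-0.26,
)

```text
clock: 36.83
eef_pos: [0.3729, -0.3533, 0.2218]
tool_rot: [0.701, 0.713, 0.012, -0.013]
ft_force: [-0.5, -0.4, -1.3]
grip_width: 0.054
grasp_force: 13.4
```

>>> step_arm(
  rows=[
    [[0, 0, -40], 0],
    [[0, 0, -70], 0],
    [[0, 0, -70], 0],
  ],
)

```text
clock: 37.2
eef_pos: [0.374, -0.3568, 0.2944]
tool_rot: [0.701, 0.713, 0.012, -0.01]
ft_force: [-1.0, 0.4, -2.1]
grip_width: 0.0536
grasp_force: 13.5
```

```bash
python3 - <<'E'
from h import *
parts(('scene','side'),('paddle1',))
im,d,c=shot('scene')
cv2.imwrite('pics/s4c.png',cv2.resize(im[150:300,40:240,::-1],None,fx=3,fy=3))
print(tip(.497,-.096,.14,140))
E
```

```text
scene paddle1 0.58 uv [212. 216.] c 501 -96 size 82 40 yaw -45 plate dir [ 0.71 -0.71]
side paddle1 0.5 uv [300. 187.] c 495 -95 size 84 44 yaw -38 plate dir [ 0.79 -0.62]
(array([251.4, 129.2,  30.2]), np.float64(-49.1), 'yaw0', np.float64(90.9))
```

View pics/s4c.png

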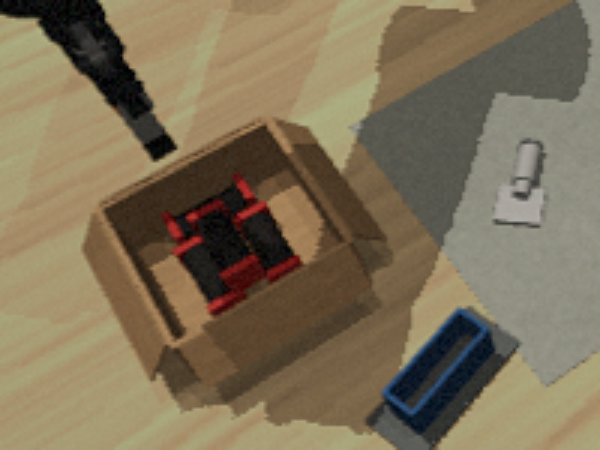

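All four plungers are in the carton. Now the paddle, at yaw 140°.

>>> step_arm(
  rows=[
    [[35, 18, 0], -10],
    [[75, 38, 10], -20],
    [[115, 58, 26], -30],
    [[155, 78, 26], -40],
    [[195, 98, 26], -48],
    [[230, 118, 26], -49],
    [[251, 129, 26], -49],
    [[251, 129, 26], -49],
    [[251, 129, 26], -49],
  ],
)

```text
clock: 38.58
eef_pos: [0.4974, -0.1023, 0.2736]
tool_rot: [0.343, 0.939, 0.016, -0.008]
ft_force: [-0.6, 0.1, -1.9]
grip_width: 0.0539
grasp_force: 13.4
```

```bash
python3 - <<'E'
from h import *
parts(('side',),('paddle1',))
print(tip(.497,-.096,.006,140))
E
```

```text
side paddle1 0.79 uv [298. 186.] c 498 -91 size 82 38 yaw -48 plate dir [ 0.67 -0.74]
(array([ -2. ,  -1.7, 139.1]), np.float64(-0.1), 'yaw0', np.float64(139.9))
```

>>> step_arm(
  rows=[
    [[-2, -1.5, 45], 2],
    [[-2, -1.5, 90], 2],
    [[-2, -1.5, 115], 2],
    [[-2, -1.5, 132], 2],
    [[-2, -1.5, 138], 2],
    [[-2, -1.5, 138], 2],
  ],
)

```text
clock: 39.42
eef_pos: [0.4982, -0.1002, 0.1367]
tool_rot: [0.359, 0.933, 0.016, -0.007]
ft_force: [0.1, 0.3, -1.3]
grip_width: 0.0536
grasp_force: 13.4
```

>>> step_arm(
  rows=[
    [[0, 0, 0], 0],
    [[0, 0, 0], 0],
    [[0, 0, 0], 0],
    [[0, 0, 0], 0],
    [[0, 0, 0], 0],
    [[0, 0, 0], 0],
    [[0, 0, 0], 0],
  ],
  claw=0.06,
)

```text
clock: 40.3
eef_pos: [0.4987, -0.0998, 0.1371]
tool_rot: [0.359, 0.933, 0.016, -0.007]
ft_force: [-0.8, -1.2, 5.4]
grip_width: 0.045
grasp_force: 61.0
```

>>> step_arm(
  rows=[
    [[0, 0, -40], 0],
    [[0, 0, -80], 0],
    [[0, 0, -120], 0],
    [[0, 0, -155], 0],
    [[0, 0, -155], 0],
  ],
)

```text
clock: 40.92
eef_pos: [0.4998, -0.1052, 0.2935]
tool_rot: [0.359, 0.933, 0.017, -0.005]
ft_force: [1.1, -0.6, -2.6]
grip_width: 0.0453
grasp_force: 61.8
```

```bash
python3 - <<'E'
from h import *
print(tip(.428,.333,.16,138))
parts(('side',),('paddle1',))
E
```

```text
(array([344. , 273.2,  19.2]), np.float64(-0.1), 'yaw0', np.float64(137.9))
```

>>> step_arm(
  rows=[
    [[35, 28, 2], 0],
    [[70, 56, 4], 0],
    [[105, 84, 6], 0],
    [[140, 112, 8], 0],
    [[175, 140, 10], 0],
    [[210, 168, 12], 0],
    [[245, 196, 14], 0],
    [[280, 224, 16], 0],
    [[315, 252, 18], 0],
    [[344, 273, 19], 0],
    [[344, 273, 19], 0],
    [[344, 273, 19], 0],
  ],
)

```text
clock: 42.52
eef_pos: [0.4254, 0.3278, 0.2856]
tool_rot: [0.359, 0.933, 0.014, -0.008]
ft_force: [-0.7, -0.1, -2.6]
grip_width: 0.0456
grasp_force: 61.6
```

>>> step_arm(
  rows=[
    [[0, 0, 40], 0],
    [[0, 0, 80], 0],
    [[0, 0, 105], 0],
    [[0, 0, 105], 0],
    [[0, 0, 105], 0],
  ],
)

```text
clock: 43.15
eef_pos: [0.4267, 0.3318, 0.1836]
tool_rot: [0.36, 0.933, 0.016, -0.007]
ft_force: [0.4, 0.2, -2.1]
grip_width: 0.0451
grasp_force: 61.7
```

>>> step_arm(
  rows=[
    [[0, 0, 0], 0],
    [[0, 0, 0], 0],
    [[0, 0, 0], 0],
    [[0, 0, 0], 0],
    [[0, 0, 0], 0],
    [[0, 0, 0], 0],
  ],
  claw=-0.26,
)

```text
clock: 43.9
eef_pos: [0.426, 0.3322, 0.1827]
tool_rot: [0.359, 0.933, 0.016, -0.007]
ft_force: [0.5, 0.7, -2.2]
grip_width: 0.0536
grasp_force: 13.3
```

>>> step_arm(
  rows=[
    [[0, 0, -40], 0],
    [[0, 0, -80], 0],
    [[0, 0, -115], 0],
    [[0, 0, -115], 0],
  ],
)

```text
clock: 44.4
eef_pos: [0.4276, 0.3291, 0.3009]
tool_rot: [0.359, 0.933, 0.019, -0.005]
ft_force: [0.2, 0.7, -2.2]
grip_width: 0.0539
grasp_force: 13.5
```

```bash
python3 - <<'E'
from h import *
parts(('side',),('paddle1',))
im,d,c=shot('side','s5.png')
tongstilt()
print(tip(.60,-.26,.17,30))
E
```

```text
side paddle1 0.87 uv [308. 332.] c 437 324 size 82 40 yaw -44 plate dir [-0.72  0.69]
bowtop 927 [[0.002, -0.002, 0.01], [0.006, 0.006, 0.011], [0.009, 0.014, 0.013]] [0.106 0.007 0.01 ]
fixtip 538 [[-0.012, 0.02, 0.065], [0.003, 0.021, 0.094], [0.008, 0.026, 0.124]] [-0.188  2.788  0.035]
arm z 0.02 557 [0.0079 0.0091] 0.0245
arm z 0.04 327 [0.0082 0.0088] 0.0227
arm z 0.06 290 [0.0072 0.0082] 0.021
arm z 0.08 229 [0.0067 0.0076] 0.0207
arm z 0.1 175 [0.0067 0.0074] 0.0205
arm z 0.12 57 [0.005  0.0071] 0.0202
(array([-526.3, -321.7,  -23.5]), np.float64(107.9), 'yaw0', np.float64(137.9))
```

View pics/s5.png

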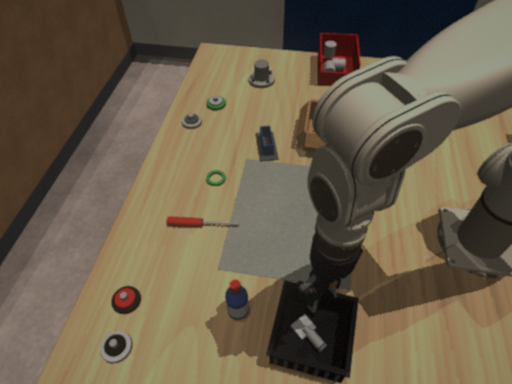

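The paddle lies in the crate at (310,332) and the mat is empty. Now back to the holster.

```bash
python3 - <<'E'
from h import *
print(tip(.6266,-.2723,.17,16.6))
E
```

```text
(array([-554.3, -313. ,  -24. ]), np.float64(121.3), 'yaw0', np.float64(137.9))
```

>>> step_arm(
  rows=[
    [[-30, -17, 0], 10],
    [[-65, -37, -2], 20],
    [[-105, -59, -4], 30],
    [[-145, -82, -6], 40],
    [[-185, -104, -8], 50],
    [[-225, -127, -10], 60],
    [[-265, -150, -12], 70],
    [[-305, -172, -14], 80],
    [[-345, -195, -16], 90],
    [[-385, -217, -18], 100],
    [[-420, -237, -20], 110],
    [[-450, -254, -20], 118],
  ],
)

```text
clock: 46.15
eef_pos: [0.59, -0.1639, 0.2984]
tool_rot: [0.985, 0.17, 0.001, -0.018]
ft_force: [-0.7, -0.1, -1.2]
grip_width: 0.0539
grasp_force: 13.5
```

```bash
python3 - <<'E'
from h import *
print(tip(.6266,-.2723,.17,16.6))
E
```

```text
(array([ -2.8, 118.9,  -4.7]), np.float64(3.0), 'yaw0', np.float64(19.6))
```

>>> step_arm(
  rows=[
    [[-1, 40, 0], 3],
    [[-2, 80, 0], 3],
    [[-3, 110, 0], 3],
    [[-3, 119, 0], 3],
    [[-3, 121, 40], 3],
    [[-3, 122, 80], 3],
    [[-3, 122, 80], 3],
    [[-3, 122, 80], 3],
  ],
)

```text
clock: 47.15
eef_pos: [0.6291, -0.2748, 0.2174]
tool_rot: [0.989, 0.147, 0.002, -0.017]
ft_force: [-0.3, 0.4, -0.6]
grip_width: 0.0536
grasp_force: 13.4
```

```bash
python3 - <<'E'
from h import *
p,M=pose();print(p,bot.get_obs()['joint_pos'].round(2));print(tip(.6266,-.2723,.085,16.6))
im,d,c=shot('wrist'); cv2.imwrite('pics/w5.png',cv2.resize(im[110:350,150:400,::-1],None,fx=2.4,fy=2.4)); np.savez('w5.npz',im=im,d=d,c=c,p=p,M=M)
hsv=cv2.cvtColor(im,cv2.COLOR_RGB2HSV);z=c[...,2]
b=(hsv[...,0]>95)&(hsv[...,0]<130)&(hsv[...,1]>100)&(abs(z-.05)<.006)&(d>0)
q=c[b]; q=q[np.hypot(q[:,0]-.624,q[:,1]+.263)<.08]; print('pocket',len(q),cv2.minAreaRect((q[:,:2]*1000).astype(np.float32)))
a=np.radians(16.6);X=np.array([np.cos(a),np.sin(a)]);Y=np.array([-np.sin(a),np.cos(a)]);o=np.array([.6266,-.2723])
r=bot.trace('tongs','wrist')[0];w=c[r['pixels']&(d>0)]
xy=np.c_[(w[:,:2]-o)@X,(w[:,:2]-o)@Y]*1000
for lo in np.arange(.07,.21,.02):
    for nm,s in [('fix',xy[:,1]<-8),('spr',xy[:,1]>8)]:
        k=s&(w[:,2]>lo)&(w[:,2]<lo+.02)
        if k.sum()>5: print(round(lo,2),nm,k.sum(),'x',np.percentile(xy[k,0],[3,97]).round(1),'y',np.percentile(xy[k,1],[3,50,97]).round(1))
E
```

```text
[ 0.62907503 -0.27475307  0.21736365] [-0.42  0.67  0.46  1.37  0.03  2.42]
(array([-2.9,  1.4,  3.4]), np.float64(0.3), 'yaw0', np.float64(16.9))
pocket 852 ((623.9984741210938, -263.8926696777344), (33.64244842529297, 92.72740936279297), 16.404251098632812)
0.07 fix 11 x [-11.9   8. ] y [-23.8 -17.8 -17.7]
0.09 fix 158 x [-10.4   8.5] y [-24.2 -18.6 -17.8]
0.09 spr 109 x [-4.4  7.9] y [31.  36.5 41.6]
0.11 fix 221 x [-10.9   8.4] y [-24.8 -19.6 -18.7]
0.11 spr 226 x [-8.4  7.9] y [27.6 30.7 37.8]
0.13 fix 289 x [-10.5   8.6] y [-25.8 -20.5 -19.7]
0.13 spr 125 x [5.6 8.3] y [23.8 27.7 32.3]
0.15 fix 325 x [-2.1  9.4] y [-26.9 -22.2 -20.4]
0.15 spr 274 x [4.9 8.7] y [11.7 21.4 26.6]
0.17 fix 889 x [-2.9  9.4] y [-27.8 -23.6 -15.8]
0.17 spr 1376 x [-10.2   8.6] y [ 9.1 18.9 26.1]
0.19 fix 1423 x [0.7 9.1] y [-22.1 -16.6  -8.6]
0.19 spr 689 x [0.8 9.8] y [ 8.2 11.1 14.2]
```

View pics/w5.png

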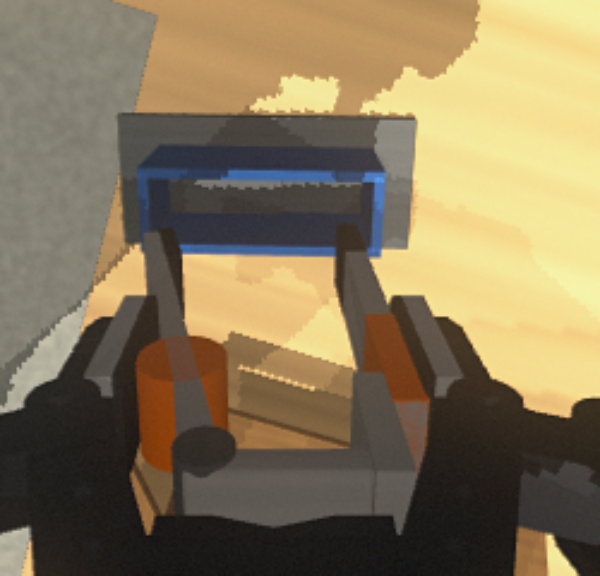

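The tips lean about 3° toward +y, and their centre is 1.5 mm off in x. Both are inside the pocket clearances, so I'll go straight down.

```bash
python3 - <<'E'
from h import *
p,M=pose()
for z in (.17,.145,.136): print((1000*M.T@np.array([0,0,z-p[2]])).round(1))
E
```

```text
[-0.6  1.5 48.8]
[-0.9  2.3 73.8]
[-1.   2.6 82.8]
```

>>> step_arm(
  rows=[
    [[1.3, 0, 0], 0.3],
    [[1.2, 0.5, 15], 0.3],
    [[1.0, 1, 30], 0.3],
    [[0.9, 1.3, 40], 0.3],
    [[0.8, 1.5, 49], 0.3],
    [[0.8, 1.5, 49], 0.3],
  ],
)

```text
clock: 48.0
eef_pos: [0.6291, -0.2745, 0.1657]
tool_rot: [0.989, 0.144, 0.001, -0.018]
ft_force: [-0.3, 0.3, -2.1]
grip_width: 0.054
grasp_force: 13.4
```

>>> step_arm(
  rows=[
    [[-0.1, 0.3, 8], 0],
    [[-0.2, 0.5, 16], 0],
    [[-0.3, 0.8, 23], 0],
    [[-0.3, 0.9, 27], 0],
    [[-0.3, 1, 29], 0],
    [[-0.3, 1, 29], 0],
    [[-0.3, 1, 29], 0],
  ],
)

```text
clock: 48.88
eef_pos: [0.6298, -0.2748, 0.1384]
tool_rot: [0.989, 0.144, 0.002, -0.017]
ft_force: [-0.1, -0.4, -1.3]
grip_width: 0.0541
grasp_force: 13.4
```

>>> step_arm(
  rows=[
    [[0, 0, 2], 0],
    [[0, 0, 3], 0],
    [[0, 0, 3], 0],
    [[0, 0, 3], 0],
  ],
)

```text
clock: 49.38
eef_pos: [0.63, -0.2747, 0.1362]
tool_rot: [0.989, 0.145, 0.002, -0.017]
ft_force: [-1.3, 1.7, 5.0]
grip_width: 0.0538
grasp_force: 11.7
```

>>> step_arm(
  rows=[
    [[0, 0, 0], 0],
    [[0, 0, 0], 0],
    [[0, 0, 0], 0],
    [[0, 0, 0], 0],
    [[0, 0, 0], 0],
    [[0, 0, 0], 0],
    [[0, 0, 0], 0],
    [[0, 0, 0], 0],
  ],
  claw=-1,
)

```text
clock: 50.38
eef_pos: [0.6296, -0.2746, 0.1351]
tool_rot: [0.989, 0.144, 0.002, -0.017]
ft_force: [0.0, -0.8, -0.6]
grip_width: 0.0853
grasp_force: 0.0
```

>>> step_arm(
  rows=[
    [[0, 0, -15], 0],
    [[0, 1, -45], 0],
    [[0, 3, -90], 0],
    [[0, 5, -140], 0],
    [[0, 5, -160], 0],
    [[0, 5, -160], 0],
  ],
)

```text
clock: 51.12
eef_pos: [0.6322, -0.2855, 0.2987]
tool_rot: [0.989, 0.144, 0.004, -0.016]
ft_force: [0.3, -0.5, 0.1]
grip_width: 0.0853
grasp_force: 0.0
```

```bash
python3 - <<'E'
from h import *
im,d,c=shot('wrist'); z=c[...,2]
cv2.imwrite('pics/w6.png',im[...,::-1])
r=bot.trace('tongs','wrist')[0];w=c[r['pixels']&(d>0)]
a=np.radians(16.5);X=np.array([np.cos(a),np.sin(a)]);Y=np.array([-np.sin(a),np.cos(a)]);o=np.array([.6266,-.2723])
xy=np.c_[(w[:,:2]-o)@X,(w[:,:2]-o)@Y]*1000
k=w[:,2]>.108; A=np.c_[xy[k]/1000,np.ones(k.sum())]
print(r['score'],k.sum(),'top z',np.percentile(w[:,2],[50,90,99]).round(4),'bow x',np.percentile(xy[k,0],[2,98]).round(1),'y',np.percentile(xy[k,1],[2,98]).round(1))
k2=w[:,2]>np.percentile(w[:,2],99)-.006
print('tilt',np.linalg.lstsq(np.c_[xy[k2]/1000,np.ones(k2.sum())],w[k2,2],rcond=None)[0].round(3))
E
```

```text
0.76 835 top z [0.1235 0.1251 0.1259] bow x [-10.6   9.3] y [-19.6  15.6]
tilt [-0.019 -0.018  0.124]
```

View pics/w6.png

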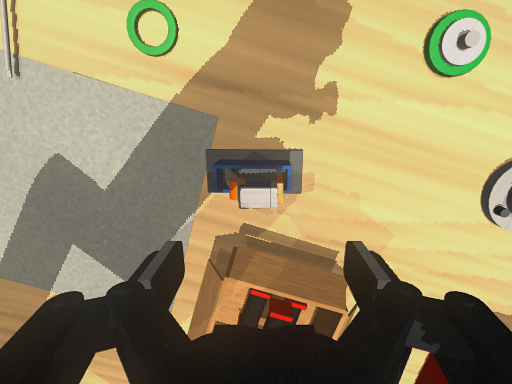

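The tongs are home at (258,190): bow top at 0.124 m, level to about 0.02 rad, and released. Handing in.

```bash
python3 -c "
from h import *
print(bot.job_done())"
```

```text
the job is handed in; nothing more can be done
None
```

The job is handed in at about 51 s on the robot's clock, with no verdict returned: all four plungers are in the carton, the one paddle is in the crate, and the tongs are down in their holster and released.

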